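Rake the markers into the pen tray

TASK

Take the orange comb rake by its wooden handle and comb it across the grooves of the grey pen tray, so that the two white marker pens lying askew on its ridges turn parallel to the grooves and each drops down into a groove of its own. Move the markers with the rake alone, never with the gripper. Then stand the rake upright on its tines on the bare worktop, clear of the tray, and let go.

Things in the scene. Friction and masses are not known exactly. Their poses are not given: they have to be found in the camera images.
- tray: grey pen tray, smooth, fixed, 186 (x) by 182 (y). Origin: centre of its underside; z up, y along the grooves, +x the side away from the robot. Six grooves (25 wide at the top, floor at z 4, one marker each, wholly sunk) between ridges at x = -60, -30, 0, 30, 60, tops at z 21. Far wall (x = 93) only 21 high: the rake may enter over it. End walls (inside y = +-86) and near lip (inside x = -88) 40 high
- rake: orange comb rake, wooden handle, loose, 160 g, standing on its tines, left or right of the tray. Origin: centre of the tine tips' plane; z up, y along its bar. Bar 28 (x) by 150 (y), z 32 to 46; seven flat tines 24 (x) by 6 (y) from the bar down to z 0, at y = 0, +-22, +-44, +-66; upright square handle 24 by 24 on the z axis, z 46 to 120. Symmetric under a half turn
- marker_a: white round marker pen with black cap, 135 long, 16 to 17 thick, 20 g, loose, can roll. Starts level across the tops of the ridges, 29 to 36 degrees askew to the grooves (counter-clockwise from above), middle at tray x -34 to -22, y within 8. y axis along it; origin on its skin at mid-length (underneath at first), turning with it as it rolls
- marker_a_mid (a point): the middle of that marker, on its axis, 8 mm from the skin; y axis along the marker. A straight tine row pushing it turns it parallel to the bar; if it wedges between tines and a ridge, lift the rake and it drops. Height above the tray's origin about 29 while on the ridges, about 11 when down in a groove
- marker_b: white round marker pen with black cap, 135 long, 16 to 17 thick, 20 g, loose, can roll. Starts level across the tops of the ridges, 29 to 36 degrees askew to the grooves (counter-clockwise from above), middle at tray x 16 to 28, y within 8, no part beyond x = 76. y axis along it; origin on its skin at mid-length (underneath at first), turning with it as it rolls
- marker_b_mid (a point): the middle of that marker, on its axis, 8 mm from the skin; y axis along the marker. A straight tine row pushing it turns it parallel to the bar; if it wedges between tines and a ridge, lift the rake and it drops. Height above the tray's origin about 29 while on the ridges, about 11 when down in a groove
Things that resemble listed ones, but are neither listed nor needed, are in the scene too. What is shaped like the marker_b but yellow is not meant.

How it is judged:
On the way, in this order (a step that is already met when the one before it is completed fails the run):
1. the rake is in the tray, its tines reaching down among the markers (x of rake in the frame of tray between -0.1 and 0.125 m and y of rake in the frame of tray between -0.06 and 0.06 m and z of rake in the frame of tray below 0.04 m), for 0.1 s.
2. both markers lie parallel, down in grooves (z of marker_a_mid in the frame of tray between 0.004 and 0.018 m and x of marker_a_mid in the frame of tray between -0.09 and 0.09 m and y of marker_a_mid in the frame of tray between -0.05 and 0.05 m and angle between the y axis of each of marker_a_mid, marker_b_mid and the y axis of tray, either way round below 0.17 rad and z of marker_b_mid in the frame of tray between 0.004 and 0.018 m and x of marker_b_mid in the frame of tray between -0.09 and 0.09 m and y of marker_b_mid in the frame of tray between -0.05 and 0.05 m), for 0.2 s.
At the end, for the whole second after the job is handed in: Both markers rest down in grooves, one each (middle under 18 mm above the tray's underside, within 10 degrees of the grooves); the rake stands released and still on its tines on the worktop, within 10 degrees of upright and 10 mm of its height, not touching the tray (all of step 2 and linear speed of each of marker_a, marker_b, rake below 0.02 m/s and height (world z) of rake between -0.01 and 0.01 m and angle between rake's own z axis and vertical below 0.17 rad and contact force between rake and tray below 0.1 N and contact force between rake and the fingers below 0.1 N).
It fails at once if the gripper or arm touches a marker (contact force between any of the fingers, the arm and marker_a above 0.3 N or contact force between any of the fingers, the arm and marker_b above 0.3 N).
It also fails if it takes over 54 s, if anything falls off the work surface, if the arm or the gripper's body presses on something with over 40 N, if the wrist force passes 120 N, or if a joint passes its speed limit or range.

ROBOT

A 6-joint arm with a two-finger parallel gripper is mounted at the origin on a cart in front of the work surface, level with it; the furniture and walls round the work are solid. World frame = base frame: x ahead of the robot, y to its left, z up, the work surface at z = 0. Lengths are in m, angles in rad, forces in N, time in s.
With the tool pointing down it reaches from about 0.225 to 0.875 m from the base axis. Payload 3.4 kg.
Tool frame: the origin (TCP) lies at the very end of the fingers, on their centre line; the grasp point (between the pads) lies 19 mm behind it; z points along the fingers, y is the direction in which the jaws open and shut (so a half turn about z gives the same grasp; the last joint's range is limited). The gripper opens to 85 mm and grips with 20 to 120 N. Pads are 22 mm wide; open, the fingers measure 114 mm over their backs; the gripper's body (76 mm by 85 mm) begins 54 mm behind the grasp point. The pads swing forward as they close: fully open they stand 13 mm farther back than shut.
Start: joints at [1.112, 0.276, 1.505, -0, 1.361, -0.121], TCP at [0.191, 0.543, 0.231] pointing down, gripper open.
Joint ranges: [-2.89, 2.89], [-0.75, 2.08], [0.22, 2.7], [-1.18, 4.32], [0.11, 2.71], [-2.7, 2.7]. Speed limits (rad/s): [2.57, 2.57, 3.14, 3.14, 3.14, 3.14].

INTERFACE

Orientations are given as a unit quaternion [w, x, y, z].
In Python, from rig import telemetry, cams, sign_off, spotter gives the robot as it stands.
- The arm moves only by the tool servo_tool, never from a script. Its argument "steps" is a list of rows, each a list of 6 numbers: the shift along the tool's x, y, z in mm, then the turn, a rotation vector about the tool's x, y, z in degrees. In form: [[x, y, z, ax, ay, az], ...]. A call has 1 to 8 rows; each row is the pose to reach, as a shift and turn from the pose commanded when the call began, along the tool's axes at that moment; what a row does not reach only later rows make up. A row lasts 1/10 s, in which the tool goes at most 50 mm and 8.59 degrees, less where a joint would pass 70% of its speed; a pose out of reach is approached as far as the arm can. A call with a gripper value outside its range is refused whole. "hand" is the closure in counts, from 0 (fully open) to 255 (shut), set as the call begins (left out, the last holds). The fingers move at their own pace and stop on an object; "grip_force" is the grip in N (left out, the last holds). Time passes only in rows, so rows that repeat a pose let the fingers close. It gives the time, the measured TCP pose, the force and the opening at its end, in the units of the state.
- telemetry.get_state(): the state, without advancing time (a new reading comes with each control period).
- cams.get_image(name): name is "side" or "top"; returns (picture, depth): 384x512x3 uint8, red, green, blue; 384x512 float32, m along the optical axis (not along the pixel's ray), 0 where there is no reading.
- cams.camera_model(name): a dict with "camera_matrix" (3x3 intrinsics, pixels), "origin" and "rotation" of the camera in the world. Camera axes: x right, y up, looking along -z (the intrinsics and any distortion apply to the point x, -y, -z); pixel columns grow to the right and rows downward; lengths in m; the calibration is good to about 2 mm. A picture is of the moment at which its call begins. camera_model takes no time and is no camera call.
- sign_off(): hands the job in, once; it reports no verdict.
Trained networks look in the newest picture that a camera, given by its name, has taken for a name from the list of things; names that differ only in an ending like _2 or _b are one class to them, and where a whole thing is asked for, a point or a joint stands for the part that bears it (a point fixed in the world has none). Each returns a list of dicts, best first, with "conf" (0 to 1); they miss things now and then, are a little off and sometimes report something else, mostly with a low value. They report only what shows in the picture. A call takes as long as a camera call. They do not tell look-alikes from the thing itself.
- spotter.outline_of(query, camera): "region" (384x512 bool, what is visible of it) and "rect" ([left, top, width, height] in pixels, round what is visible of it).
The state is a dict: "clock": time; "qpos": joint angles; "qd": joint speeds; "effort": joint torques, N m; "position": TCP position; "ee_rot": TCP orientation; "contact_force": force on the tool from outside, world axes, zero at the start; "moment": the same for the moment, N m; "width": finger opening in m.
Only numpy, scipy, OpenCV 4.12 (cv2) and the standard library are available. Lean on these libraries where they do the work, as an engineer would, in place of code of your own. Each camera call takes 0.05 s, during which the arm holds its last target.

## Working session

There is one attempt and no reset: what is moved stays moved. The work goes in short steps, Python scripts to look and compute and a tool call to move; the robot and the scene stay as the last step left them, time stands still between calls to the robot, and variables do not carry over. Pictures are saved under pics/ and viewed, and the job is handed in when it is done.

Besides the shell and the picture viewer there is one more tool, called after "Call:" as name([rows], argument=value, ...), one row to a line, values as JSON. servo_tool: Moves the arm, as the interface text tells. Its arguments: {"type":"object","properties":{"steps":{"type":"array","items":{"type":"array","items":{"type":"number"}}},"hand":{"type":"number"},"grip_force":{"type":"number"}},"required":["steps"]}

```bash
mkdir -p pics; ls
python3 - <<'E'
from rig import telemetry,cams
import cv2,numpy as np
s=telemetry.get_state();print({k:np.round(v,4) for k,v in s.items()})
for n in("top","side"):
    im,d=cams.get_image(n);cv2.imwrite(f"pics/{n}0.png",im[:,:,::-1]);np.save(f"{n}0.npy",d)
    m=cams.camera_model(n);print(n,m)
E
```

```text
pics
{'clock': np.float64(0.0), 'qpos': array([ 1.112 ,  0.2765,  1.5062,  0.    ,  1.3607, -0.121 ]), 'qd': array([ 0.0002,  0.0009, -0.0005, -0.0011, -0.0013, -0.0009]), 'effort': array([-1.00000e-04, -4.16774e+01, -2.45811e+01, -4.00000e-04,
        1.09000e-02, -0.00000e+00]), 'position': array([0.1903, 0.542 , 0.2305]), 'ee_rot': array([-3.000e-04,  1.681e-01,  9.858e-01, -9.000e-04]), 'contact_force': array([-0.6238, -0.4213,  0.576 ]), 'moment': array([ 0.0051,  0.0104, -0.0226]), 'width': np.float64(0.0853)}
top {'camera_matrix': array([[384.31363326,   0.        , 248.38933028],
       [  0.        , 384.31363326, 197.11610343],
       [  0.        ,   0.        ,   1.        ]]), 'origin': array([ 0.42188303, -0.01933479,  0.89648261]), 'rotation': array([ 0.71572514,  0.0333609 , -0.02132869, -0.69725868])}
side {'camera_matrix': array([[380.45649666,   0.        , 256.91883413],
       [  0.        , 380.45649666, 189.45216985],
       [  0.        ,   0.        ,   1.        ]]), 'origin': array([ 0.05931657, -0.64690031,  0.40039768]), 'rotation': array([ 0.80025029,  0.51599407, -0.16856135, -0.25482672])}
```

View pics/top0.png

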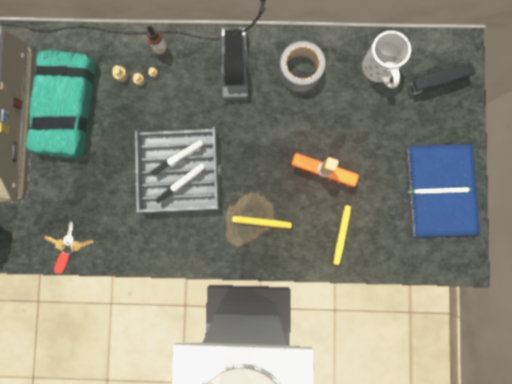

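View pics/side0.png

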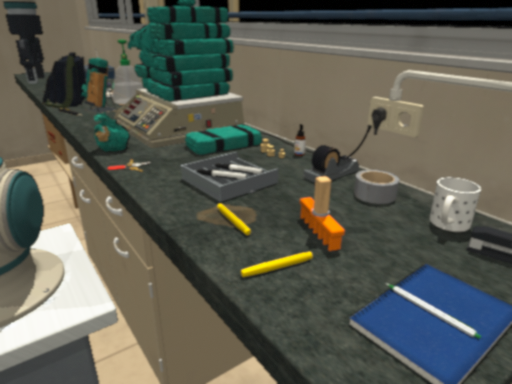

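```bash
cat > h.py <<'E'
import numpy as np,cv2
from rig import telemetry,cams,spotter
from scipy.spatial.transform import Rotation as R
def model(n):
    m=cams.camera_model(n);q=m["rotation"]
    return m["camera_matrix"],np.array(m["origin"]),R.from_quat([q[1],q[2],q[3],q[0]]).as_matrix()
def cloud(n,d):
    K,o,Rm=model(n);v,u=np.mgrid[:d.shape[0],:d.shape[1]]
    x=(u-K[0,2])/K[0,0]*d;y=(v-K[1,2])/K[1,1]*d
    return np.stack([x,-y,-d],-1)@Rm.T+o
def px2w(n,u,v,z):
    K,o,Rm=model(n);r=Rm@np.array([(u-K[0,2])/K[0,0],-(v-K[1,2])/K[1,1],-1]);return o+r*(z-o[2])/r[2]
def proj(n,p):
    K,o,Rm=model(n);c=(np.asarray(p)-o)@Rm;return np.stack([K[0,0]*c[...,0]/-c[...,2]+K[0,2],K[1,1]*-c[...,1]/-c[...,2]+K[1,2]],-1)
E
python3 - <<'E'
from h import *
im=cv2.imread("pics/top0.png");d=np.load("top0.npy");P=cloud("top",d)
hsv=cv2.cvtColor(im,cv2.COLOR_BGR2HSV)
o=(hsv[...,0]>4)&(hsv[...,0]<17)&(hsv[...,1]>180)
o[:130]=0;o[200:]=0;o[:,:280]=0
z=P[...,2]
print("table z",np.median(z[230:260,260:330]),np.median(z[100:120,280:380]))
pts=P[o&(d>0)];print(len(pts),np.percentile(pts[:,2],[5,50,95]))
t=pts[np.abs(pts[:,2]-np.median(pts[:,2]))<.008]
r=cv2.minAreaRect((t[:,:2]*1000).astype(np.float32));print("bar rect",r)
h=np.zeros_like(o);h[140:200,290:360]=1
hp=P[h&(z>.1)];print("handle top",len(hp),hp.mean(0), cv2.minAreaRect((hp[:,:2]*1000).astype(np.float32)))
# tray
g=np.zeros_like(o);g[110:230,120:235]=1
tp=P[g&(z>.033)&(z<.045)];print("tray walls",len(tp),cv2.minAreaRect((tp[:,:2]*1000).astype(np.float32)))
g2=g&(z>.015);
tp=P[g2];print("tray all",len(tp),cv2.minAreaRect((tp[:,:2]*1000).astype(np.float32)))
for n,(a,b,c,e) in dict(tray=(110,230,120,235),rake=(140,200,280,370)).items():
    cv2.imwrite(f"pics/{n}z.png",cv2.resize(im[a:b,c:e],None,fx=6,fy=5,interpolation=cv2.INTER_CUBIC)[:600,:800])
E
```

```text
table z -0.001119806125124967 -0.0014256085865443913Traceback (most recent call last):
  File "<stdin>", line 8, in <module>
    return _quantile_unchecked(
        a, q, axis, out, overwrite_input, method, keepdims, weights)
    return _ureduce(a,
                    func=_quantile_ureduce_func,
    ...<5 lines>...
                    overwrite_input=overwrite_input,
                    method=method)
    r = func(a, **kwargs)
    result = _quantile(arr,
                       quantiles=q,
    ...<2 lines>...
                       out=out,
                       weights=wgt)
    slices_having_nans = np.isnan(arr[-1, ...])
                                  ~~~^^^^^^^^^
IndexError: index -1 is out of bounds for axis 0 with size 0
```

Run:
```python
from h import *
im=cv2.imread("pics/top0.png");d=np.load("top0.npy");P=cloud("top",d)
hsv=cv2.cvtColor(im,cv2.COLOR_BGR2HSV);print(hsv[162,302],hsv[177,345],d[162,302],P[162,302],P[177,345])
o=(hsv[...,0]>=2)&(hsv[...,0]<17)&(hsv[...,1]>150)
o[:130]=0;o[200:]=0;o[:,:280]=0;o[:,370:]=0
z=P[...,2]
pts=P[o&(d>0)];print(o.sum(),len(pts),np.percentile(pts[:,2],[5,50,95]))
t=pts[(pts[:,2]>.035)&(pts[:,2]<.055)]
r=cv2.minAreaRect((t[:,:2]*1000).astype(np.float32));print("bar rect",r)
h=np.zeros_like(o);h[140:200,290:360]=1
hp=P[h&(z>.1)&(d>0)];print("handle top",len(hp),hp.mean(0), cv2.minAreaRect((hp[:,:2]*1000).astype(np.float32)))
g=np.zeros_like(o);g[110:230,120:235]=1
g&=d>0
tp=P[g&(z>.033)&(z<.045)];print("tray walls",len(tp),cv2.minAreaRect((tp[:,:2]*1000).astype(np.float32)))
tp=P[g&(z>.015)];print("tray all",len(tp),cv2.minAreaRect((tp[:,:2]*1000).astype(np.float32)))
for n,(a,b,c,e) in dict(tray=(110,230,120,235),rake=(140,200,280,370)).items():
    k=5 if n=="tray" else 8
    cv2.imwrite(f"pics/{n}z.png",cv2.resize(im[a:b,c:e],None,fx=k,fy=k,interpolation=cv2.INTER_CUBIC))
```

```text
[ 16 155 247] [ 21 147 247] 0.86119103 [ 0.56988222 -0.12189757  0.04216923] [ 0.53781388 -0.21710887  0.04642022]
415 412 [-0.00067265  0.04351488  0.04656253]
bar rect ((553.8591918945312, -172.65603637695312), (148.92794799804688, 28.484498977661133), 72.00312805175781)
handle top 155 [ 0.55248713 -0.17143156  0.11626467] ((553.6809692382812, -172.74874877929688), (23.898115158081055, 24.046157836914062), 72.080810546875)
tray walls 1038 ((547.2492065429688, 162.477783203125), (186.28184509277344, 182.4834747314453), 4.027368545532227)
tray all 2548 ((535.1757202148438, 144.05738830566406), (213.08197021484375, 217.45468139648438), 4.060406684875488)
```

View pics/trayz.png

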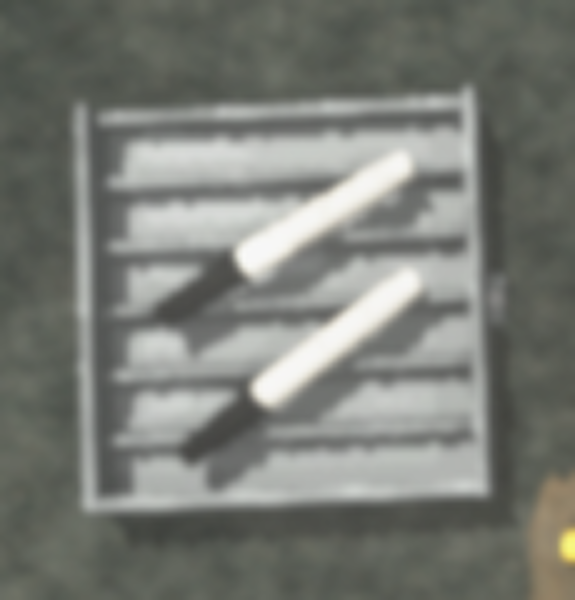

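View pics/rakez.png

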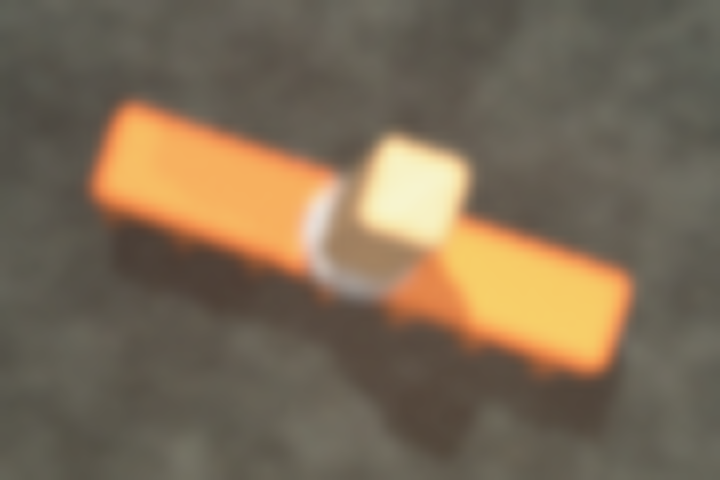

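```bash
cat >> h.py <<'E'
def go(x,y,z,yaw):
    """target in mm, yaw of tool y axis deg; prints delta in tool frame"""
    s=telemetry.get_state();q=s["ee_rot"];A=R.from_quat([q[1],q[2],q[3],q[0]])
    c=np.array([np.cos(np.radians(yaw)),np.sin(np.radians(yaw)),0]);zz=np.array([0,0,-1.]);xx=np.cross(c,zz)
    B=R.from_matrix(np.stack([xx,c,zz],1))
    d=A.inv().apply(np.array([x,y,z])-np.array(s["position"])*1000)
    print("t",round(s["clock"],2),"shift",np.round(d,1),"rot",np.round((A.inv()*B).as_rotvec(degrees=True),2),"w",s["width"],"F",np.round(s["contact_force"],1))
TC=np.array([547.2,162.5]);TY=4.03
def tray(x,y):
    a=np.radians(TY);return TC+[x*np.cos(a)-y*np.sin(a),x*np.sin(a)+y*np.cos(a)]
E
python3 -c "
from h import *
go(553.8,-172.7,200,-18)"
```

```text
t 0.1 shift [-579.8 -553.9   31.3] rot [-8.000e-02  6.000e-02  8.864e+01] w 0.08526187035389582 F [-0.6 -0.3 -0.1]
```

Call:
servo_tool([
  [-34,-33,0,0,0,5],
  [-68,-66,0,0,0,10],
  [-102,-99,0,0,0,15],
  [-136,-132,0,0,0,20],
  [-170,-165,0,0,0,25],
  [-204,-198,0,0,0,30],
  [-238,-231,0,0,0,35],
  [-272,-264,0,0,0,40],
], hand=0, grip_force=60)

```text
clock: 0.9
position: [0.3599, 0.2015, 0.2312]
ee_rot: [0.0, 0.497, 0.868, 0.0]
contact_force: [1.3, 0.5, -0.4]
width: 0.0854
```

```bash
python3 -c "
from h import *
go(553.8,-172.7,200,-18)"
```

```text
t 0.9 shift [-420.8  -22.6   31.2] rot [ 1.000e-02 -1.000e-02  4.846e+01] w 0.08544275215108796 F [ 1.3  0.5 -0.4]
```

Call:
servo_tool([
  [-45,-2,0,0,0,6],
  [-90,-5,0,0,0,12],
  [-135,-7,0,0,0,18],
  [-180,-10,0,0,0,24],
  [-225,-12,0,0,0,30],
  [-270,-14,0,0,0,36],
  [-315,-17,0,0,0,42],
  [-360,-19,0,0,0,48.5],
])

```text
clock: 1.7
position: [0.5271, -0.1179, 0.2309]
ee_rot: [-0.0, 0.81, 0.587, -0.0]
contact_force: [0.6, 1.4, -0.1]
width: 0.085
```

```bash
python3 -c "
from h import *
go(553.8,-172.7,200,-18)"
```

```text
t 1.7 shift [-43.8  42.5  30.9] rot [-0.05 -0.02 -0.14] w 0.08500100420901158 F [ 0.6  1.4 -0.1]
```

Call:
servo_tool([
  [-22,21,0,0,0,0],
  [-44,42.5,0,0,0,0],
  [-44,42.5,30,0,0,0],
  [-44,42.5,31,0,0,0],
  [-44,42.5,31,0,0,0],
])

```text
clock: 2.2
position: [0.5529, -0.1704, 0.1994]
ee_rot: [-0.001, 0.808, 0.589, -0.001]
contact_force: [-0.2, -0.1, 0.8]
width: 0.0855
```

Run:
```python
from h import *
im,d=cams.get_image("side");cv2.imwrite("pics/s1.png",cv2.resize(im[130:280,230:430,::-1],None,fx=4,fy=4))
go(553.8,-172.7,60,-18)
```

```text
t 2.25 shift [ -2.1   1.  140.5] rot [-0.04 -0.02  0.17] w 0.08541594650726503 F [-0.7  0.5 -0.4]
```

View pics/s1.png

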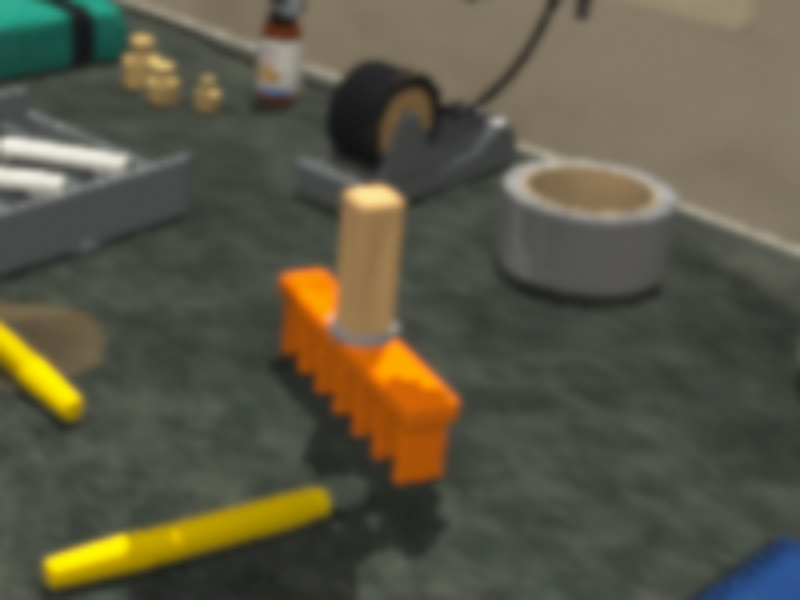

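Run:
```python
from h import *
ims=[cams.get_image(n)[0][:,:,::-1] for n in("side","top")]
cv2.imwrite("pics/s2.png",np.hstack([cv2.resize(i,(400,300)) for i in ims]))
print(proj("side",[.5529,-.1704,.1994]),proj("top",[.5529,-.1704,.1994]))
```

```text
[323.86334883 138.73141183] [339.03698224 157.32281128]
```

View pics/s2.png

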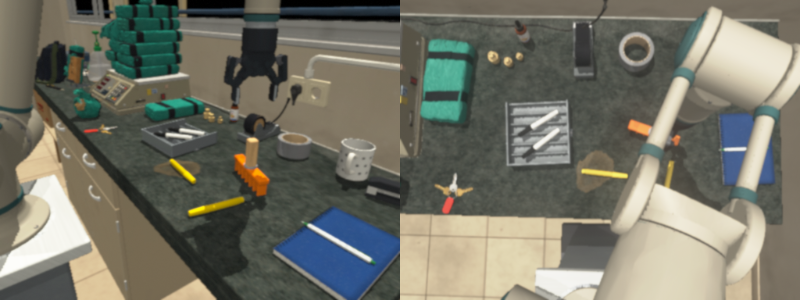

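Call:
servo_tool([
  [-2,1,20,0,0,0],
  [-2,1,40,0,0,0],
  [-2,1,60,0,0,0],
  [-2,1,80,0,0,0],
  [-2,1,100,0,0,0],
  [-2,1,120,0,0,0],
  [-2,1,138,0,0,0],
  [-2,1,138,0,0,0],
])

```text
clock: 3.15
position: [0.553, -0.1721, 0.0612]
ee_rot: [-0.001, 0.808, 0.589, -0.001]
contact_force: [-0.1, 0.3, 0.4]
width: 0.0855
```

Run:
```python
from h import *
im,d=cams.get_image("side");cv2.imwrite("pics/s3.png",cv2.resize(im[80:280,230:430,::-1],None,fx=3,fy=3))
go(553.8,-172.7,60,-18)
```

```text
t 3.2 shift [-0.1 -0.2  2.5] rot [-0.04 -0.01  0.19] w 0.08565731451976535 F [-0.7 -0.2  0. ]
```

View pics/s3.png

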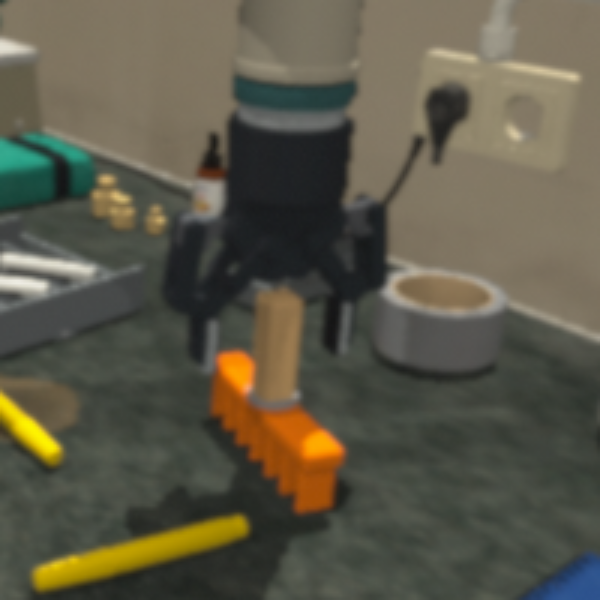

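Handle sits centred between the open fingers. Closing.

Call:
servo_tool([
  [0,0,0,0,0,0],
  [0,0,0,0,0,0],
  [0,0,0,0,0,0],
  [0,0,0,0,0,0],
  [0,0,0,0,0,0],
  [0,0,0,0,0,0],
  [0,0,0,0,0,0],
  [0,0,0,0,0,0],
], hand=255, grip_force=70)

```text
clock: 4.0
position: [0.5545, -0.1734, 0.063]
ee_rot: [0.0, 0.808, 0.589, 0.0]
contact_force: [-1.0, 0.6, 5.5]
width: 0.0234
```

Run:
```python
from h import *
im,d=cams.get_image("side");cv2.imwrite("pics/s4.png",cv2.resize(im[80:280,230:430,::-1],None,fx=3,fy=3))
go(553.8,-172.7,150,-18)
```

```text
t 4.05 shift [  0.4  -0.8 -87. ] rot [0.05 0.   0.14] w 0.023644196628582928 F [-0.7  0.1  5.7]
```

View pics/s4.png

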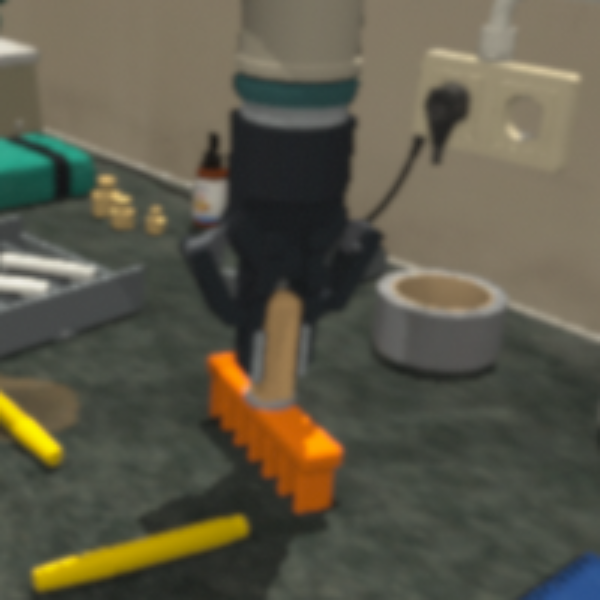

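Call:
servo_tool([
  [0,0,-10,0,0,0],
  [0,0,-25,0,0,0],
  [0,0,-50,0,0,0],
  [0,0,-75,0,0,0],
  [0,0,-87,0,0,0],
  [0,0,-87,0,0,0],
])

```text
clock: 4.65
position: [0.5553, -0.1737, 0.1511]
ee_rot: [0.002, 0.808, 0.589, 0.001]
contact_force: [0.5, 0.9, -1.0]
width: 0.0236
```

Run:
```python
from h import *
p=tray(115,0);print(p);go(*p,150,TY)
```

```text
[661.91564975 170.58206056]
t 4.65 shift [360.4  -4.1   0.9] rot [  0.22   0.06 -21.89] w 0.023566085875486982 F [ 0.5  0.9 -1. ]
```

Call:
servo_tool([
  [45,-0.5,0,0,0,-3],
  [90,-1,0,0,0,-6],
  [135,-1.5,0,0,0,-9],
  [180,-2,0,0,0,-12],
  [225,-2.5,0,0,0,-15],
  [270,-3,0,0,0,-18],
  [315,-3.5,0,0,0,-21],
  [350,-4,0,0,0,-21.9],
])

```text
clock: 5.45
position: [0.6571, 0.1638, 0.1471]
ee_rot: [-0.001, 0.681, 0.732, -0.001]
contact_force: [0.8, -0.7, -1.1]
width: 0.0231
```

Run:
```python
from h import *
p=tray(115,0);go(*p,150,TY)
```

```text
t 5.45 shift [ 6.4  5.3 -2.9] rot [-0.17 -0.03  0.15] w 0.023081542485560817 F [ 0.8 -0.7 -1.1]
```

Call:
servo_tool([
  [6,4,0,0,0,0],
  [6,4,0,0,0,0],
  [6,4,0,0,0,0],
])

```text
clock: 5.75
position: [0.6603, 0.1663, 0.148]
ee_rot: [-0.001, 0.682, 0.732, -0.001]
contact_force: [-0.5, 0.4, -0.6]
width: 0.0233
```

Run:
```python
from h import *
p=tray(115,0);go(*p,88,TY)
ims=[]
for n,(a,b,c,e) in dict(side=(100,250,150,350),top=(90,240,100,300)).items():
    im,d=cams.get_image(n);np.save(n+"5.npy",d);cv2.imwrite(f"pics/{n}5full.png",im[:,:,::-1]);ims.append(cv2.resize(im[a:b,c:e,::-1],(400,300)))
    if n=="top":
        P=cloud("top",d);hsv=cv2.cvtColor(im,cv2.COLOR_RGB2HSV);o=(hsv[...,0]>4)&(hsv[...,0]<22)&(hsv[...,1]>140)&(d>0)&(P[...,2]>.1)&(P[...,2]<.15)
        t=P[o];print(len(t),cv2.minAreaRect((t[:,:2]*1000).astype(np.float32)),np.median(t[:,2]))
cv2.imwrite("pics/s5.png",np.hstack(ims))
```

```text
t 5.75 shift [ 4.2  2.1 60. ] rot [-0.16  0.06 -0.  ] w 0.02332239861928958 F [-0.5  0.4 -0.6]
453 ((658.8844604492188, 157.96900939941406), (28.64874839782715, 131.85128784179688), 3.3341939449310303) 0.12949538431381413
```

View pics/s5.png

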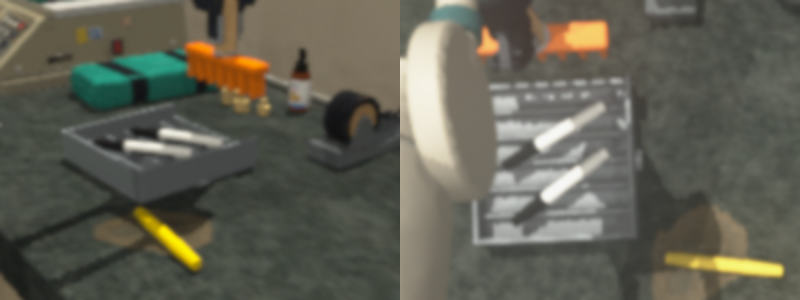

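Call:
servo_tool([
  [4,2,12,0,0,0.3],
  [4,2,24,0,0,0.3],
  [4,2,36,0,0,0.3],
  [4,2,48,0,0,0.3],
  [4,2,58,0,0,0.3],
  [4,2,61,0,0,0.3],
  [4,2,61,0,0,0.3],
])

```text
clock: 6.55
position: [0.6626, 0.1715, 0.0874]
ee_rot: [-0.0, 0.684, 0.73, -0.0]
contact_force: [0.3, 0.3, -0.6]
width: 0.0236
```

```bash
cat > look.py <<'E'
from h import *
import sys
k=sys.argv[1]
s=telemetry.get_state();p=np.array(s["position"])*1000;a=np.radians(TY)
w=p[:2]-TC;print("rake in tray x,y,z",np.round([w[0]*np.cos(a)+w[1]*np.sin(a),-w[0]*np.sin(a)+w[1]*np.cos(a),p[2]-63],1))
go(*tray(float(sys.argv[2]),0),float(sys.argv[3]),TY+.3)
ims=[]
for n,(a,b,c,e) in dict(side=(130,220,160,300),top=(105,225,110,250)).items():
    im,d=cams.get_image(n);np.save(f"{n}_last.npy",d);cv2.imwrite(f"pics/{n}{k}full.png",im[:,:,::-1]);ims.append(cv2.resize(im[a:b,c:e,::-1],(400,int(400*(b-a)/(e-c))),interpolation=cv2.INTER_CUBIC))
h=max(i.shape[0] for i in ims);ims=[np.pad(i,((0,h-i.shape[0]),(0,0),(0,0))) for i in ims]
cv2.imwrite(f"pics/l{k}.png",np.hstack(ims))
E
python3 look.py 6 80 87
```

```text
rake in tray x,y,z [115.8   0.9  24.4]
t 6.55 shift [ -1.1 -35.8   0.5] rot [-0.08  0.   -0.58] w 0.023562610492491323 F [ 0.3  0.3 -0.6]
```

View pics/l6.png

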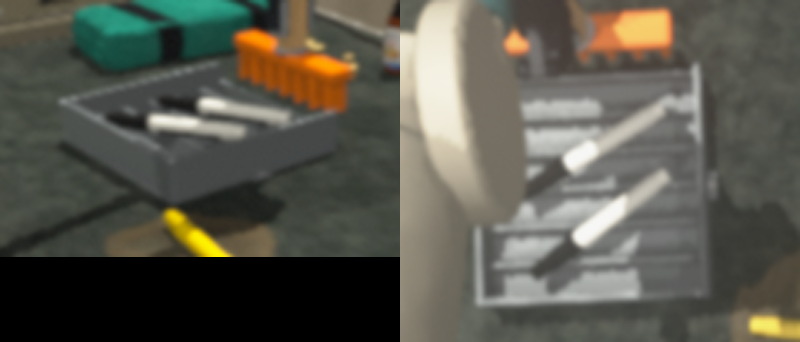

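Call:
servo_tool([
  [-0.5,-5,0,0,0,-0.3],
  [-1,-10,0,0,0,-0.3],
  [-1,-15,0,0,0,-0.3],
  [-1,-20,0,0,0,-0.3],
  [-1,-25,0,0,0,-0.3],
  [-1,-30,0,0,0,-0.3],
  [-1,-35,0,0,0,-0.3],
  [-1,-40,0,0,0,-0.3],
])

```text
clock: 7.45
position: [0.6227, 0.1679, 0.0883]
ee_rot: [-0.0, 0.682, 0.732, 0.0]
contact_force: [-0.1, 0.9, -1.5]
width: 0.0232
```

Call:
servo_tool([
  [0,-3,0,0,0,0],
  [0,-6,0,0,0,0],
  [0,-9,0,0,0,0],
  [0,-12,0,0,0,0],
  [0,-15,0,0,0,0],
  [0,-18,0,0,0,0],
  [0,-21,0,0,0,0],
  [0,-24,0,0,0,0],
])

```text
clock: 8.25
position: [0.5989, 0.1662, 0.0883]
ee_rot: [0.0, 0.682, 0.732, 0.0]
contact_force: [0.4, -0.2, -1.2]
width: 0.023
```

```bash
python3 look.py 7 30 87
```

```text
rake in tray x,y,z [51.9  0.1 25.3]
t 8.25 shift [ -0.1 -21.9   1.3] rot [ 0.01 -0.   -0.29] w 0.022985479438659206 F [ 0.4 -0.2 -1.2]
```

View pics/l7.png

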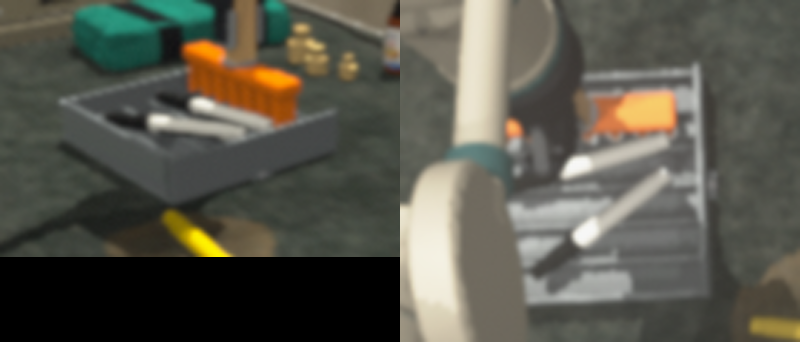

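Call:
servo_tool([
  [0,-2,0.5,0,0,0],
  [0,-4,1,0,0,0],
  [0,-6,1,0,0,0],
  [0,-8,1,0,0,0],
  [0,-10,1,0,0,0],
  [0,-12,1,0,0,0],
  [0,-14,1,0,0,0],
  [0,-16,1,0,0,0],
])

```text
clock: 9.15
position: [0.583, 0.1651, 0.0873]
ee_rot: [-0.0, 0.682, 0.732, 0.0]
contact_force: [0.7, -0.0, -1.5]
width: 0.0228
```

```bash
python3 look.py 8 30 87
```

```text
rake in tray x,y,z [35.9  0.1 24.3]
t 9.15 shift [-0.1 -5.9  0.3] rot [ 0.   -0.   -0.28] w 0.02280357964621736 F [ 0.7 -0.  -1.5]
```

View pics/l8.png

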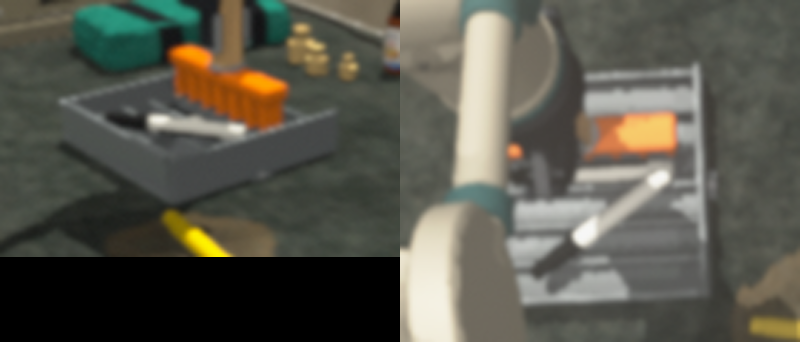

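Run:
```python
import cv2
im=cv2.imread("pics/side8full.png");cv2.imwrite("pics/z8.png",cv2.resize(im[135:205,185:290],None,fx=7,fy=7,interpolation=cv2.INTER_CUBIC))
```

```text
(no output)
```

View pics/z8.png

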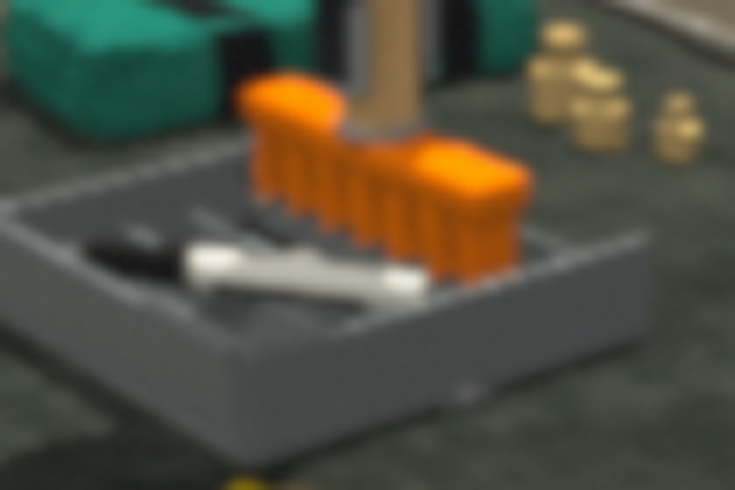

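Call:
servo_tool([
  [0,-3,0,0,0,0],
  [0,-6,0,0,0,0],
  [0,-9,0,0,0,0],
  [0,-12,0,0,0,0],
  [0,-15,0,0,0,0],
  [0,-18,0,0,0,0],
  [0,-21,0,0,0,0],
  [0,-24,0,0,0,0],
])

```text
clock: 10.05
position: [0.559, 0.1634, 0.0873]
ee_rot: [0.0, 0.682, 0.732, 0.0]
contact_force: [-0.0, 0.3, -1.4]
width: 0.0234
```

```bash
python3 look.py 9 -30 87
python3 - <<'E'
import cv2
im=cv2.imread("pics/side9full.png");cv2.imwrite("pics/z9.png",cv2.resize(im[135:205,185:290],None,fx=7,fy=7,interpolation=cv2.INTER_CUBIC))
E
```

```text
rake in tray x,y,z [11.9  0.1 24.3]
t 10.05 shift [ -0.1 -41.9   0.3] rot [ 0.01 -0.   -0.28] w 0.0234351617758734 F [-0.   0.3 -1.4]
```

View pics/l9.png

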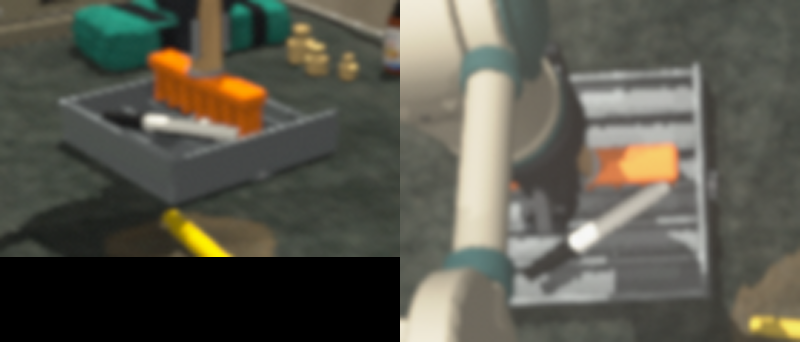

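View pics/z9.png

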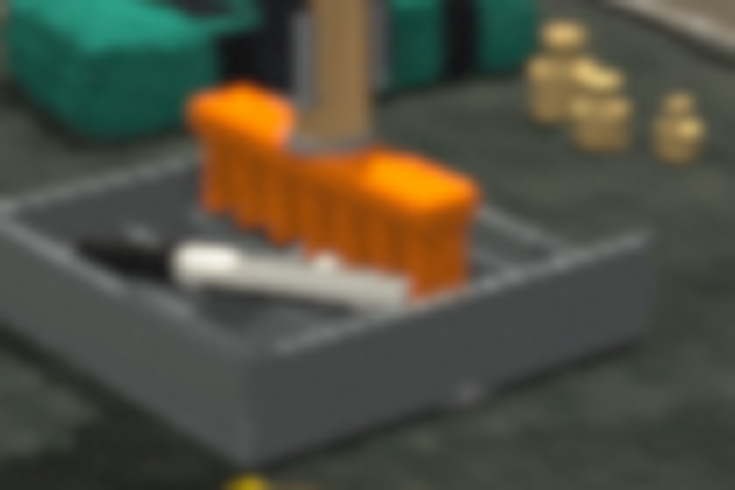

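Call:
servo_tool([
  [0,-2,0,0,0,0],
  [0,-4,0,0,0,0],
  [0,-6,0,0,0,0],
  [0,-8,0,0,0,0],
  [0,-10,0,0,0,0],
  [0,-12,0,0,0,0],
  [0,-14,0,0,0,0],
  [0,-16,0,0,0,0],
])

```text
clock: 10.95
position: [0.5431, 0.1623, 0.0873]
ee_rot: [-0.0, 0.682, 0.732, 0.0]
contact_force: [-0.3, -0.3, -1.2]
width: 0.0234
```

```bash
python3 look.py 10 -30 87
python3 - <<'E'
import cv2
im=cv2.imread("pics/side10full.png");cv2.imwrite("pics/z10.png",cv2.resize(im[135:205,185:290],None,fx=7,fy=7,interpolation=cv2.INTER_CUBIC))
E
```

```text
rake in tray x,y,z [-4.1  0.1 24.3]
t 10.95 shift [ -0.1 -25.9   0.3] rot [ 0.   -0.   -0.29] w 0.023367113161952578 F [-0.3 -0.3 -1.2]
```

View pics/l10.png

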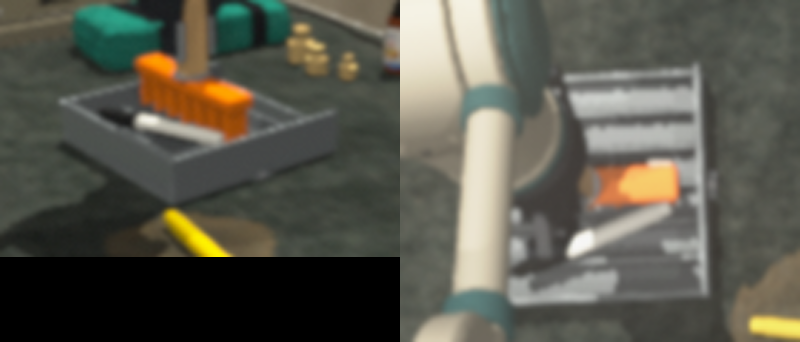

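View pics/z10.png

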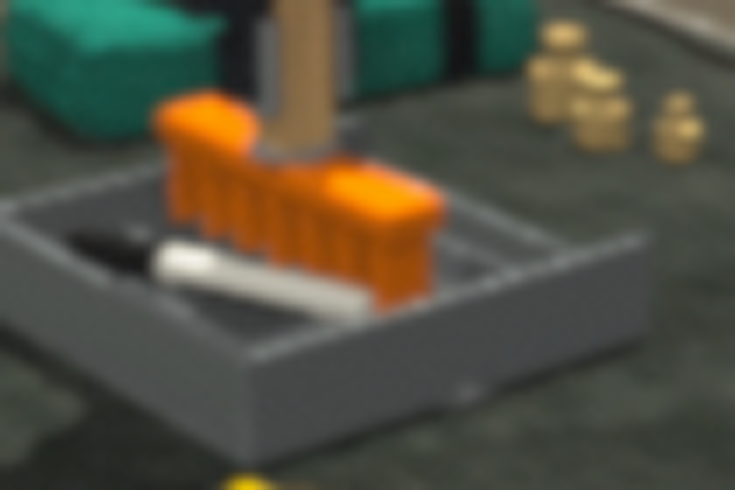

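Call:
servo_tool([
  [0,-2,0,0,0,0],
  [0,-4,0,0,0,0],
  [0,-6,0,0,0,0],
  [0,-8,0,0,0,0],
  [0,-10,0,0,0,0],
  [0,-12,0,0,0,0],
  [0,-14,0,0,0,0],
  [0,-16,0,0,0,0],
])

```text
clock: 11.85
position: [0.5272, 0.1612, 0.0873]
ee_rot: [-0.0, 0.682, 0.732, 0.0]
contact_force: [0.3, -1.0, -0.8]
width: 0.0235
```

```bash
python3 look.py 11 -30 87
python3 - <<'E'
import cv2
im=cv2.imread("pics/side11full.png");cv2.imwrite("pics/z11.png",cv2.resize(im[135:205,185:290],None,fx=7,fy=7,interpolation=cv2.INTER_CUBIC))
E
```

```text
rake in tray x,y,z [-20.1   0.1  24.3]
t 11.85 shift [-0.1 -9.9  0.3] rot [ 0.   -0.01 -0.28] w 0.023474579892852166 F [ 0.3 -1.  -0.8]
```

View pics/l11.png

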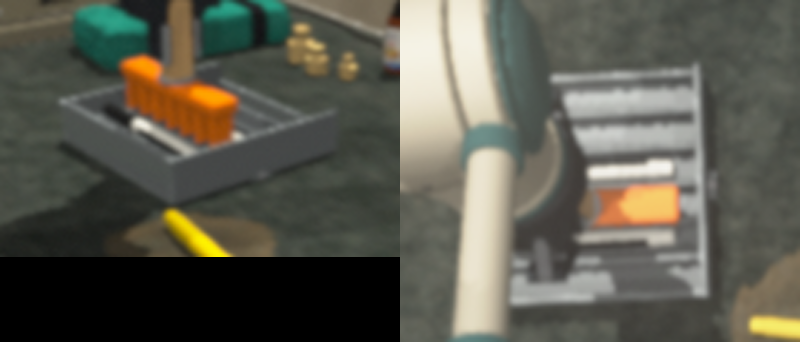

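View pics/z11.png

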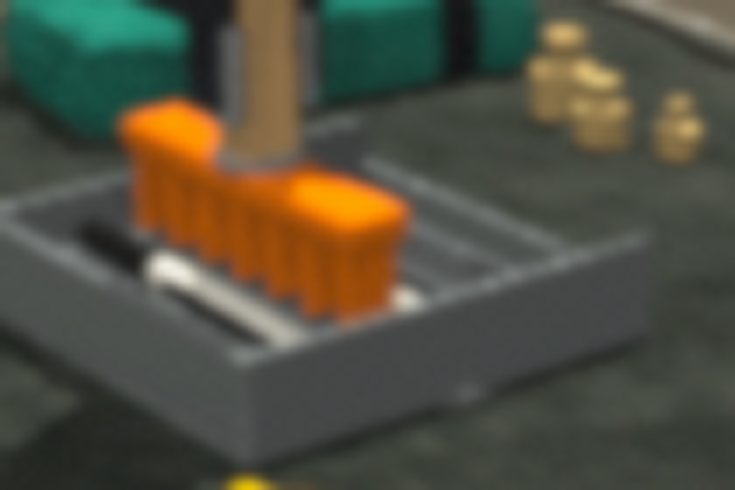

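Call:
servo_tool([
  [0,0,-8,0,0,0],
  [0,0,-20,0,0,0],
  [0,0,-40,0,0,0],
  [0,0,-60,0,0,0],
  [0,0,-75,0,0,0],
  [0,0,-75,0,0,0],
])

```text
clock: 12.55
position: [0.5295, 0.1616, 0.1657]
ee_rot: [0.002, 0.682, 0.732, 0.003]
contact_force: [-1.1, 0.7, -1.0]
width: 0.0235
```

Run:
```python
from h import *
go(553.8,-172.7,162,-18)
```

```text
t 12.55 shift [-335.2    0.6    3.5] rot [ 0.38 -0.12 22.05] w 0.02354404207887058 F [-1.1  0.7 -1. ]
```

Call:
servo_tool([
  [-42,0,0,0,0,3],
  [-84,0,0,0,0,6],
  [-126,0,0,0,0,9],
  [-168,0,0,0,0,12],
  [-210,0,0,0,0,15],
  [-252,0,0,0,0,18],
  [-294,0,0,0,0,21],
  [-335,0.6,0,0,0,22],
])

```text
clock: 13.35
position: [0.5512, -0.1747, 0.162]
ee_rot: [-0.0, 0.809, 0.587, -0.0]
contact_force: [0.4, -0.9, -1.3]
width: 0.023
```

Run:
```python
from h import *
go(553.8,-172.7,63,-18)
im,d=cams.get_image("top");P=cloud("top",d)
cv2.imwrite("pics/t12.png",cv2.resize(im[110:230,120:235,::-1],None,fx=5,fy=5,interpolation=cv2.INTER_CUBIC))
a=np.radians(TY);w=P[...,:2]*1000-TC
X=w[...,0]*np.cos(a)+w[...,1]*np.sin(a);Y=-w[...,0]*np.sin(a)+w[...,1]*np.cos(a);Z=P[...,2]*1000
m=(abs(X)<84)&(abs(Y)<84)&(d>0)&(im.min(2)>195)
n,l,st,c=cv2.connectedComponentsWithStats(m.astype(np.uint8))
for i in range(1,n):
    if st[i,4]>25:
        k=l==i;v=np.polyfit(Y[k],X[k],1);print(st[i,4],"Y",Y[k].min(),Y[k].max(),"X@0",v[1],"ang",np.degrees(np.arctan(v[0])),"z",np.percentile(Z[k],[10,50,90]))
```

```text
t 13.35 shift [ 2.6  1.9 99. ] rot [-0.03 -0.01 -0.05] w 0.023027747823664534 F [ 0.4 -0.9 -1.3]
166 Y -62.32538053330236 24.134969145015464 X@0 12.4807804092206 ang -0.4365420075016325 z [15.56996766 17.79813104 20.04217066]
179 Y -60.31178304948909 25.84893589519718 X@0 -41.49510099377798 ang 0.6794739932991923 z [13.77510223 16.39097327 19.14017965]
```

View pics/t12.png

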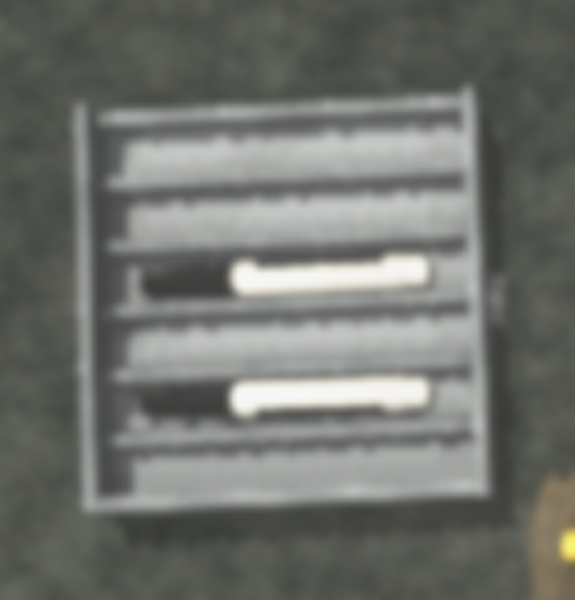

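Both markers lie parallel in their own grooves, at tray x ≈ 13 and -42, with tops near z 20. Now the rake goes back on the bare worktop.

Call:
servo_tool([
  [2,2,20,0,0,0],
  [2,2,40,0,0,0],
  [2,2,60,0,0,0],
  [2,2,80,0,0,0],
  [2,2,90,0,0,0],
  [2,2,94,0,0,0],
  [2,2,96,0,0,0],
  [2,2,96,0,0,0],
])

```text
clock: 14.2
position: [0.5546, -0.1718, 0.0668]
ee_rot: [0.0, 0.809, 0.588, 0.0]
contact_force: [0.0, -0.3, -1.4]
width: 0.0232
```

Call:
servo_tool([
  [0,0,0.5,0,0,0],
  [0,0,1,0,0,0],
  [0,0,1,0,0,0],
])

```text
clock: 14.5
position: [0.5543, -0.1717, 0.0657]
ee_rot: [0.0, 0.809, 0.588, 0.0]
contact_force: [-0.2, 0.5, -0.5]
width: 0.0231
```

Run:
```python
from h import *
im,d=cams.get_image("side");cv2.imwrite("pics/s13.png",cv2.resize(im[80:280,230:430,::-1],None,fx=3,fy=3))
go(553.8,-172.7,63,-18)
```

```text
t 14.55 shift [-1.1 -0.2  2.7] rot [ 0.04 -0.    0.05] w 0.023185173546415253 F [ 1.1  0.4 -1.5]
```

View pics/s13.png

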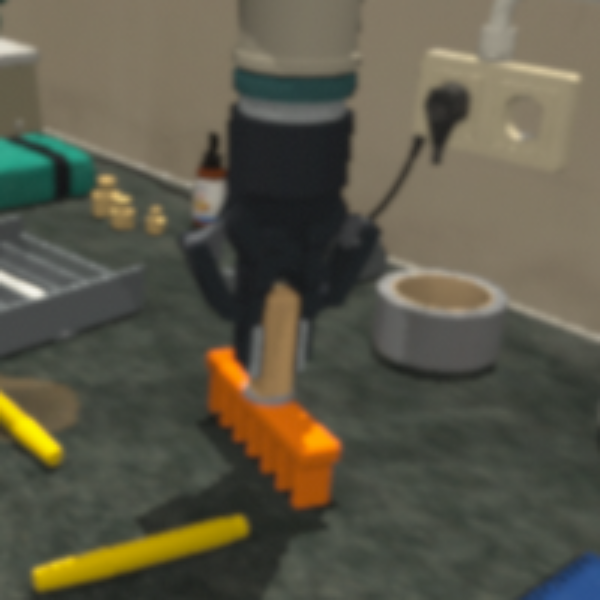

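Call:
servo_tool([
  [0,0,1,0,0,0],
  [0,0,1.5,0,0,0],
  [0,0,2,0,0,0],
  [0,0,2.5,0,0,0],
  [0,0,2.5,0,0,0],
])

```text
clock: 15.05
position: [0.5541, -0.1717, 0.063]
ee_rot: [-0.0, 0.809, 0.588, 0.0]
contact_force: [-0.3, -0.3, 1.4]
width: 0.0231
```

Contact has begun: the force has risen to +1.4 N. Releasing.

Call:
servo_tool([
  [0,0,0.3,0,0,0],
  [0,0,0.3,0,0,0],
  [0,0,0.3,0,0,0],
  [0,0,0.3,0,0,0],
  [0,0,0.3,0,0,0],
  [0,0,0.3,0,0,0],
  [0,0,0.3,0,0,0],
  [0,0,0.3,0,0,0],
], hand=0)

```text
clock: 15.85
position: [0.5541, -0.1716, 0.0625]
ee_rot: [-0.0, 0.809, 0.588, 0.0]
contact_force: [-0.6, 0.7, -0.3]
width: 0.0854
```

Run:
```python
from h import *
im,d=cams.get_image("side");cv2.imwrite("pics/s14.png",cv2.resize(im[80:280,230:430,::-1],None,fx=3,fy=3))
go(553.8,-172.7,200,-18)
```

```text
t 15.9 shift [  -1.1    0.  -137.5] rot [ 0.   -0.    0.04] w 0.0851470221869611 F [ 0.2  0.  -0.9]
```

View pics/s14.png

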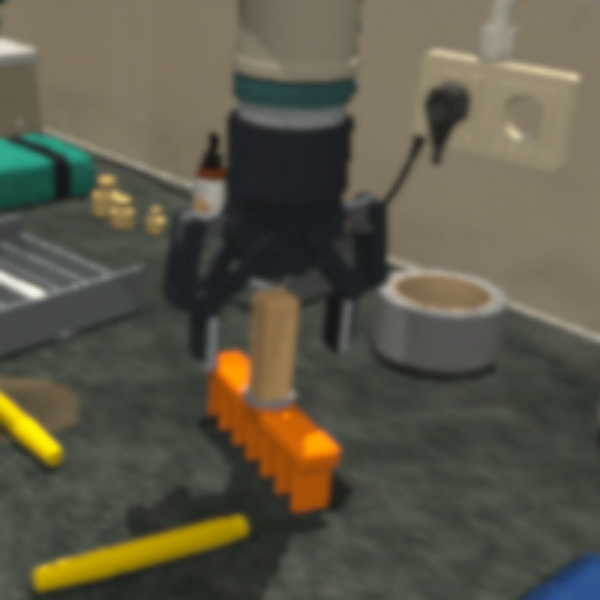

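Call:
servo_tool([
  [0,0,-15,0,0,0],
  [0,0,-35,0,0,0],
  [0,0,-60,0,0,0],
  [0,0,-90,0,0,0],
  [0,0,-120,0,0,0],
  [0,0,-140,0,0,0],
  [0,0,-140,0,0,0],
  [0,0,-140,0,0,0],
])

```text
clock: 16.7
position: [0.5538, -0.1715, 0.2022]
ee_rot: [-0.0, 0.809, 0.588, 0.0]
contact_force: [0.2, 0.7, -0.9]
width: 0.0855
```

Run:
```python
from h import *
im,d=cams.get_image("side");cv2.imwrite("pics/s15.png",cv2.resize(im[80:280,130:430,::-1],None,fx=2.6,fy=2.6))
im,d=cams.get_image("top");P=cloud("top",d)
a=np.radians(TY);w=P[...,:2]*1000-TC
X=w[...,0]*np.cos(a)+w[...,1]*np.sin(a);Y=-w[...,0]*np.sin(a)+w[...,1]*np.cos(a);Z=P[...,2]*1000
m=(abs(X)<84)&(abs(Y)<84)&(d>0)&(im.min(2)>195)
n,l,st,c=cv2.connectedComponentsWithStats(m.astype(np.uint8))
for i in range(1,n):
    if st[i,4]>25:
        k=l==i;v=np.polyfit(Y[k],X[k],1);print("X@0",v[1],"ang",np.degrees(np.arctan(v[0])),"z",np.percentile(Z[k],[10,50,90]))
s=telemetry.get_state();print(s["position"],s["width"],s["clock"])
```

```text
X@0 12.648972260623976 ang -0.38693805766881073 z [15.49176316 17.86716747 19.45815057]
X@0 -41.39335728965337 ang 0.8080849527959737 z [13.27594481 16.63285771 18.78345673]
[ 0.5531427  -0.17125721  0.20090616] 0.08582394444195704 16.8
```

View pics/s15.png

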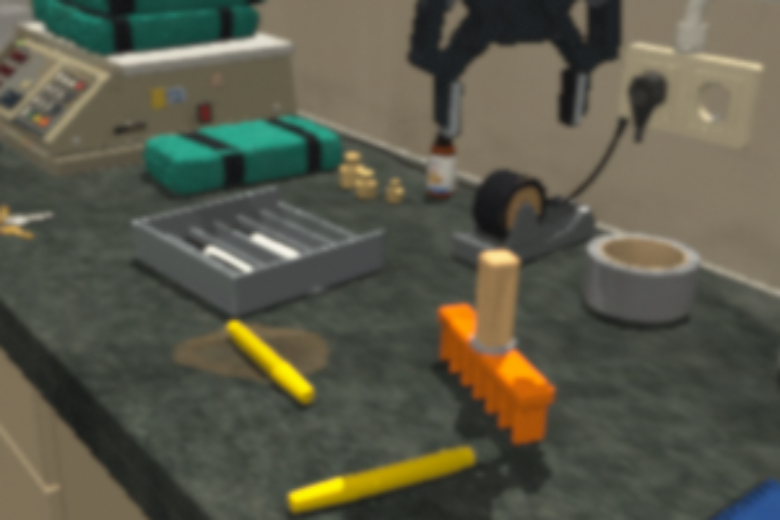

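The rake stands free and upright, the gripper is clear above it, and both markers are still down in their grooves.

```bash
python3 -c "
from rig import sign_off
print(sign_off())"
```

```text
the job is handed in; nothing more can be done
None
```

I combed both white markers into separate grooves with the rake and stood the rake back on the worktop. I handed the job in at about 17 s of the 54 s allowed; sign-off gives no verdict.

**How it went:** I gripped the rake by its handle and entered over the far wall with the tine tips about 24 mm above the tray's underside. One slow sweep toward the robot turned and dropped marker b, then marker a. I then lifted the rake and released it where it had stood at the start, clear of the tray.

**Last checks:**

| Check | Marker a | Marker b |
|---|---|---|
| Position across the tray (x) | about -41 mm | about +13 mm |
| Angle to the grooves | 0.8° | 0.4° |
| Visible top above the tray's underside | up to about 19 mm | up to about 19 mm |

- **Markers:** those tops put both markers fully sunk in their grooves, with their middles at roughly 11 mm.
- **Rake:** the last picture shows it standing upright and free on the worktop, with the gripper open and clear above it.
- **Not measured:** I judged the rake's final tilt by eye only.
- **Failures:** none of the checks failed or disagreed.

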